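# Put the full pencil tins away

## Task

Some of the three look-alike pencil tins on the desk are full and the others are empty; find out which by feeling their weight (heft or nudge them). Slide each full tin broadside under the low wooden shelf until it is fully home against the back rail, and leave each empty tin lying flat on the desk in front, clear of the shelf. Do not disturb the ink bottle or the candle.

Things in the scene. Friction and masses are not known exactly. Their poses are not given: they have to be found in the camera images.
- tin_shelf: Low wooden shelf fixed on the desk, 760 (its y) x 74 (its x) x 43 mm: a 9 mm roof over a 34 mm high opening, open along the front, end panels, back rail. Origin: on the desk under the middle of the roof's front edge; x points inward, away from the robot. Back rail face at x = +64 mm: a tin fully home has its origin at x = +30 mm and sticks out 6 mm.
- tin_a: One of three identical green pencil tins, full or empty (not to be seen), its lid fixed shut; 70 mm (its x) by 195 mm (its y) by 21 mm high, lying flat. Empty it weighs about 0.15 kg, full 0.65 to 0.87 kg (load near its middle). Origin: on its underside at its middle; the long faces stand at x = -36 and +34 mm.
- tin_b: One of three identical green pencil tins, full or empty (not to be seen), its lid fixed shut; 70 mm (its x) by 195 mm (its y) by 21 mm high, lying flat. Empty it weighs about 0.15 kg, full 0.65 to 0.87 kg (load near its middle). Origin: on its underside at its middle; the long faces stand at x = -36 and +34 mm.
- tin_c: One of three identical green pencil tins, full or empty (not to be seen), its lid fixed shut; 70 mm (its x) by 195 mm (its y) by 21 mm high, lying flat. Empty it weighs about 0.15 kg, full 0.65 to 0.87 kg (load near its middle). Origin: on its underside at its middle; the long faces stand at x = -36 and +34 mm.
- desk: The desk that everything stands on; its top is at z = 0. Fixed. Sliding an empty tin over it takes about 0.6 to 1 N of steady push, a full one 2.6 to 5 N.
- ink_bottle: Bystander: dark blue ink bottle with a black cap, 46 x 46 x 52 mm, beyond one end of the row of tins. Origin: centre of its underside.
- pillar_candle: Bystander: red pillar candle, 57 mm thick, 114 mm high, beyond the other end of the row of tins. Origin: centre of its underside.
There are look-alikes about, which are no part of the job. What is shaped like the tin_c but blue is not meant.

How it is judged:
At the end, for the whole second after the job is handed in: At rest, flat on the desk: each full tin (pressing on it with over 3 N) under the shelf within 10 mm of home against the back rail, parallel to it within 0.12 rad; each empty tin in front of the shelf, its origin over 45 mm short of the roof's front edge (11 mm clear) (height (world z) of each of tin_a, tin_b, tin_c below 0.008 m and angle between each of tin_a, tin_b, tin_c's own z axis and vertical below 0.1 rad and linear speed of each of tin_a, tin_b, tin_c below 0.01 m/s and ((contact force between tin_a and desk above 3 N and x of tin_a in the frame of tin_shelf above 0.02 m and angle between the x axis of tin_a and the x axis of tin_shelf, either way round below 0.12 rad) or (contact force between tin_a and desk below 3 N and x of tin_a in the frame of tin_shelf below -0.045 m)) and ((contact force between tin_b and desk above 3 N and x of tin_b in the frame of tin_shelf above 0.02 m and angle between the x axis of tin_b and the x axis of tin_shelf, either way round below 0.12 rad) or (contact force between tin_b and desk below 3 N and x of tin_b in the frame of tin_shelf below -0.045 m)) and ((contact force between tin_c and desk above 3 N and x of tin_c in the frame of tin_shelf above 0.02 m and angle between the x axis of tin_c and the x axis of tin_shelf, either way round below 0.12 rad) or (contact force between tin_c and desk below 3 N and x of tin_c in the frame of tin_shelf below -0.045 m))); the robot touches nothing.
It fails at once if the ink bottle is shifted by more than 15 mm or tipped (distance of ink_bottle from where it was at the start of the episode above 0.015 m or angle between ink_bottle's own z axis and vertical above 0.3 rad).
It fails at once if the pillar candle is shifted by more than 15 mm or tipped (distance of pillar_candle from where it was at the start of the episode above 0.015 m or angle between pillar_candle's own z axis and vertical above 0.3 rad).
It also fails if it takes over 64 s, if anything falls off the work surface, if the arm or the gripper's body presses on something with over 40 N, if the wrist force passes 120 N, or if a joint passes its speed limit or range.

## Robot

A 6-joint arm with a two-finger parallel gripper is mounted at the origin on a cart in front of the work surface, level with it; the furniture and walls round the work are solid. World frame = base frame: x ahead of the robot, y to its left, z up, the work surface at z = 0. Lengths are in m, angles in rad, forces in N, time in s.
With the tool pointing down it reaches from about 0.3 to 0.875 m from the base axis. Payload 6.4 kg.
Tool frame: the origin (TCP) lies at the very end of the fingers, on their centre line; the grasp point (between the pads) lies 19 mm behind it; z points along the fingers, y is the line along which they close (so a half turn about z gives the same grasp; the last joint's range is limited). The gripper opens to 85 mm and grips with 20 to 120 N. Pads are 22 mm wide; open, the fingers measure 114 mm over their backs; the gripper's body (76 mm by 85 mm) begins 54 mm behind the grasp point. The pads swing forward as they close: fully open they stand 13 mm farther back than shut.
Start: joints at [-1.461, 0.181, 1.607, -0, 1.354, -0.206], TCP at [0.179, -0.547, 0.201] pointing down, gripper open.
Joint ranges: [-2.99, 2.99], [-0.89, 2.07], [0.3, 2.58], [-1.14, 4.28], [0, 2.63], [-3.12, 3.12]. Speed limits (rad/s): [2.57, 2.57, 3.01, 3.14, 3.14, 3.14].

## Interface

Orientations are given as a unit quaternion [w, x, y, z].
In Python, from bench import telemetry, camera, ctrl, spotter gives the robot as it stands.
- The arm moves only by the tool send_rows, never from a script. Its argument "series" is a list of rows, each a list of 3 entries, a list of its own where there are three numbers: the turn, a rotation vector about the world's x, y, z in degrees, then the shift along the world's x, y, z in mm, then the closure, from -1 (fully open) to 1 (shut), so that 0 is half open. In form: [[[rx, ry, rz], [dx, dy, dz], gripper], ...]. A call has 1 to 10 rows; each row is the pose to reach, as a shift and turn from the pose commanded when the call began; what a row does not reach only later rows make up. A row lasts 1/8 s, in which the tool goes at most 62.5 mm and 10.7 degrees, less where a joint would pass 70% of its speed; a pose out of reach is approached as far as the arm can. A call with a gripper value outside its range is refused whole. The fingers move at their own pace and stop on an object; the grip force is fixed at half the most. Time passes only in rows, so rows that repeat a pose let the fingers close. It gives the time, the measured TCP pose, the force, the opening and the grip force at its end, in the units of the state.
- telemetry.get_obs(): the state, without advancing time (a new reading comes with each control period).
- camera(name): name is "side" or "top" or "wrist"; returns a dict with "pixels" (420x560x3 uint8, red, green, blue), "camera_matrix" (3x3 intrinsics, pixels), "xyz" and "orientation" of the camera in the world. Camera axes: x right, y up, looking along -z (the intrinsics and any distortion apply to the point x, -y, -z); pixel columns grow to the right and rows downward; lengths in m; the calibration is good to about 2 mm. A picture is of the moment at which its call begins. There is no depth.
- ctrl.hand_in(): hands the job in; it is judged then, once.
Trained networks look in the newest picture that a camera, given by its name, has taken for a name from the list of things; names that differ only in an ending like _2 or _b are one class to them, and where a whole thing is asked for, a point or a joint stands for the part that bears it (a point fixed in the world has none). Each returns a list of dicts, best first, with "conf" (0 to 1); they miss things now and then, are a little off and sometimes report something else, mostly with a low value. They report only what shows in the picture. A call takes as long as a camera call. They do not tell look-alikes from the thing itself.
- spotter.boxes_of(thing, camera): "xyz" ([x, y, z] in m, in world coordinates, good to about 4 mm: the middle of the surface that is visible of it).
- spotter.landmark_of(thing, camera): "xyz" ([x, y, z] in m, in world coordinates, good to about 4 mm: a listed point, or the origin of a listed thing).
The state is a dict: "time_s": time; "q": joint angles; "dq": joint speeds; "joint_efforts": joint torques, N m; "eef_pos": TCP position; "eef_rot": TCP orientation; "wrist_force": force on the tool from outside, world axes, zero at the start; "torque": the same for the moment, N m; "opening": opening from 0.0 (shut) to 1.0 (fully open); "grasp_force": force on a finger pad.
Only numpy, scipy, OpenCV 4.12 (cv2) and the standard library are available. Lean on these libraries where they do the work, as an engineer would, in place of code of your own. Each camera call takes 0.05 s, during which the arm holds its last target. There are 200 camera calls.

## Working session

There is one attempt and no reset: what is moved stays moved. The work goes in short steps, Python scripts to look and compute and a tool call to move; the robot and the scene stay as the last step left them, time stands still between calls to the robot, and variables do not carry over. Pictures are saved under pics/ and viewed, at most 10 in all, crops included, and the job is handed in when it is done.

Besides the shell and the picture viewer there is one more tool, called after "Call:" as name(argument=value, ...), one argument or row to a line, values as JSON. send_rows: Moves the arm, as the interface text tells. Its arguments: {"type":"object","properties":{"series":{"type":"array","items":{"type":"array"}}},"required":["series"]}

```bash
mkdir -p pics; python3 - <<'E'
from bench import telemetry, camera, ctrl, spotter
import cv2,numpy as np
o=telemetry.get_obs();print({k:np.round(v,3).tolist() for k,v in o.items()})
ims=[]
for c in("top","side"):
    d=camera(c);cv2.imwrite(f"pics/{c}0.png",d["pixels"][:,:,::-1]);print(c,d["camera_matrix"],d["xyz"],d["orientation"],[k for k in d])
    for n in("tin_a","tin_shelf","ink_bottle","pillar_candle"):
        for r in spotter.landmark_of(n,c): print(n,np.round(r["xyz"],3),round(r["conf"],2))
E
```

```text
{'time_s': 0.0, 'q': [-1.461, 0.182, 1.608, 0.0, 1.354, -0.206], 'dq': [-0.001, -0.0, 0.0, -0.001, -0.002, -0.0], 'joint_efforts': [0.001, -44.487, -35.133, -0.0, 0.009, -0.0], 'eef_pos': [0.179, -0.546, 0.2], 'eef_rot': [-0.001, 0.988, 0.157, 0.0], 'wrist_force': [-0.027, 0.495, 0.623], 'torque': [0.043, -0.014, -0.043], 'grasp_force': 0.0, 'opening': 1.001}
top [[411.17228295   0.         282.14712128]
 [  0.         411.17228295 206.38695447]
 [  0.           0.           1.        ]] [0.35455922 0.0363805  1.15818489] [-0.69979638 -0.05019537  0.03306903  0.71180889] ['pixels', 'camera_matrix', 'xyz', 'orientation']
tin_a [ 0.485 -0.229 -0.   ] 0.73
tin_a [0.646 0.549 0.002] 0.68
tin_a [ 0.44   0.005 -0.002] 0.58
tin_shelf [0.582 0.017 0.004] 0.64
ink_bottle [ 0.47   0.436 -0.001] 0.88
pillar_candle [ 0.511 -0.435  0.001] 0.9
side [[472.4843541    0.         287.42018729]
 [  0.         472.4843541  210.08630118]
 [  0.           0.           1.        ]] [ 0.01935799 -1.53682568  0.59122744] [ 0.85087743  0.5003567  -0.07506437 -0.1414783 ] ['pixels', 'camera_matrix', 'xyz', 'orientation']
tin_a [ 0.438  0.002 -0.003] 0.88
tin_a [ 0.646  0.553 -0.002] 0.85
tin_a [ 0.448  0.236 -0.003] 0.73
tin_a [ 0.48  -0.231  0.002] 0.71
tin_shelf [0.582 0.016 0.   ] 0.78
ink_bottle [ 0.474  0.434 -0.004] 0.53
ink_bottle [ 0.51  -0.433  0.   ] 0.31
pillar_candle [ 0.509 -0.434  0.003] 0.65
```

View pics/top0.png

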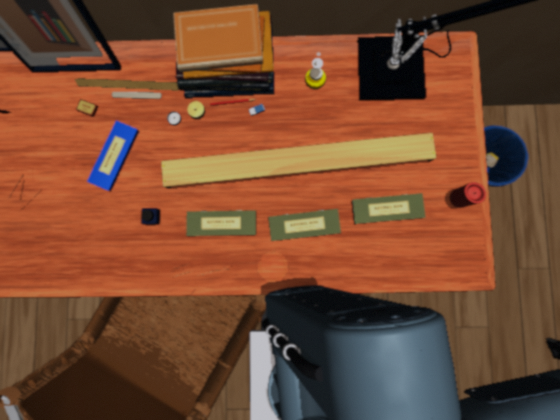

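View pics/side0.png

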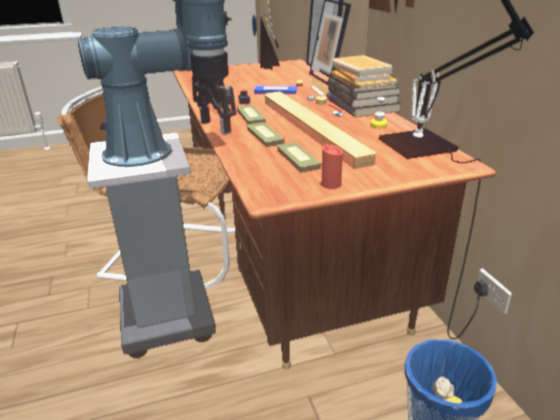

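The top view shows the three green tins at pixels (221,223), (305,224) and (388,208). The shelf runs from (163,175) to (435,147), the blue look-alike is at (113,157), the ink bottle at (150,216) and the candle at (468,195). The side view agrees. Next I'll segment the tins and shelf to get their exact poses.

```bash
cat > h.py <<'E'
from bench import telemetry, camera, ctrl, spotter
import cv2,numpy as np
from scipy.spatial.transform import Rotation as R
def proj(d,uv,z):
    K=d["camera_matrix"];w,x,y,zz=d["orientation"];M=R.from_quat([x,y,zz,w]).as_matrix()
    uv=np.atleast_2d(uv).astype(float)
    v=np.c_[(uv-[K[0,2],K[1,2]])/[K[0,0],K[1,1]],np.ones(len(uv))]*[1,-1,-1]
    r=v@M.T;c=np.array(d["xyz"]);return (c+r*((z-c[2])/r[:,2])[:,None])[:,:2]
def blobs(d,lo,hi,z,amin,roi=None):
    m=cv2.inRange(cv2.cvtColor(d["pixels"],cv2.COLOR_RGB2HSV),lo,hi)
    if roi: k=np.zeros_like(m);k[roi[1]:roi[3],roi[0]:roi[2]]=255;m&=k
    m=cv2.morphologyEx(m,cv2.MORPH_CLOSE,np.ones((5,5)))
    out=[]
    for c in cv2.findContours(m,cv2.RETR_EXTERNAL,cv2.CHAIN_APPROX_NONE)[0]:
        if cv2.contourArea(c)<amin: continue
        p=proj(d,c[:,0],z);(cx,cy),(w,h),a=cv2.minAreaRect((p*1000).astype(np.float32))
        if w>h:w,h,a=h,w,a-90   # w: short side along angle a
        a=(a+90)%180-90
        out.append((round(cx),round(cy),round(w),round(h),round(a,1)))
    return out
def tins(d): return blobs(d,(28,40,30),(75,255,160),.021,300)
def report():
    d=camera("top");print("tins",tins(d));o=telemetry.get_obs()
    print(round(o["time_s"],2),np.round(o["eef_pos"],3),np.round(o["wrist_force"],2),R.from_quat(np.roll(o["eef_rot"],-1)).as_matrix().round(3)[:,1])
    return d
E
python3 - <<'E'
from h import *
d=report()
hsv=cv2.cvtColor(d["pixels"],cv2.COLOR_RGB2HSV);print(hsv[223,195],hsv[165,300])
print("shelf",blobs(d,(19,60,120),(32,255,255),.043,1500))
E
```

```text
tins [(447, 234, 62, 185, -0.4), (439, 4, 62, 187, 5.4), (479, -230, 62, 189, 4.0)]
0.55 [ 0.179 -0.547  0.201] [-0.37 -0.03 -0.3 ] [ 0.311 -0.951 -0.   ]
[35 94 98] [ 18 138 192]
shelf [(617, 18, 71, 755, 4.9)]
```

Call:
send_rows(
  series=[
    [[0, 0, -13.2], [227, 310, -60], 0],
    [[0, 0, -13.2], [227, 310, -60], 0],
    [[0, 0, -13.2], [227, 310, -60], 0],
    [[0, 0, -13.2], [227, 310, -60], 0],
    [[0, 0, -13.2], [227, 310, -60], 0],
    [[0, 0, -13.2], [227, 310, -60], 0],
    [[0, 0, -13.2], [227, 310, -60], 0],
    [[0, 0, -13.2], [227, 310, -140], 0],
    [[0, 0, -13.2], [227, 310, -192], 0],
    [[0, 0, -13.2], [227, 310, -192], 0],
  ],
)

```text
time_s: 1.8
eef_pos: [0.4021, -0.2342, 0.0054]
eef_rot: [-0.003, 0.999, 0.042, -0.003]
wrist_force: [0.8, -0.2, 0.4]
opening: 0.498
grasp_force: 0.0
```

```bash
python3 - <<'E'
from h import *
d=report();print(telemetry.get_obs()["opening"])
E
```

```text
tins [(447, 234, 62, 185, -0.4), (439, 4, 62, 187, 5.4), (477, -224, 65, 179, 3.9)]
1.85 [ 0.404 -0.236  0.007] [-1.93 -0.97  1.05] [ 0.084 -0.996 -0.004]
0.5021220988477564
```

Call:
send_rows(
  series=[
    [[0, 0, 0], [8, 0.7, 0], 0],
    [[0, 0, 0], [16, 1.4, 0], 0],
    [[0, 0, 0], [24, 2, 0], 0],
    [[0, 0, 0], [30, 2.6, 0], 0],
    [[0, 0, 0], [36, 3.1, 0], 0],
    [[0, 0, 0], [42, 3.6, 0], 0],
  ],
)

```text
time_s: 2.6
eef_pos: [0.4479, -0.2328, 0.0092]
eef_rot: [-0.0, 0.999, 0.043, -0.0]
wrist_force: [0.4, 0.4, 0.3]
opening: 0.498
grasp_force: 0.0
```

Call:
send_rows(
  series=[
    [[0, 0, 0], [6, 0.5, 0], 0],
    [[0, 0, 0], [12, 1, 0], 0],
  ],
)

```text
time_s: 2.85
eef_pos: [0.4599, -0.2319, 0.0091]
eef_rot: [-0.0, 0.999, 0.043, -0.0]
wrist_force: [0.2, 0.6, 0.1]
opening: 0.499
grasp_force: 0.0
```

Call:
send_rows(
  series=[
    [[0, 0, 0], [6, 0.5, 0], 0],
    [[0, 0, 0], [12, 1, 0], 0],
  ],
)

```text
time_s: 3.1
eef_pos: [0.472, -0.2309, 0.0091]
eef_rot: [-0.0, 0.999, 0.043, -0.0]
wrist_force: [-0.1, 0.4, 0.1]
opening: 0.504
grasp_force: 0.0
```

```bash
python3 - <<'E'
from h import *
d=report()
for i in range(4): camera("top");print(telemetry.get_obs()["wrist_force"])
E
```

```text
tins [(447, 234, 62, 185, -0.4), (439, 3, 63, 188, 5.3), (475, -181, 62, 92, 3.1)]
3.15 [ 0.473 -0.231  0.009] [ 0.01  0.77 -0.15] [ 0.085 -0.996  0.   ]
[ 0.27967338 -0.01691358  0.15176469]
[-0.5165184  -0.49105918 -0.43444761]
[-0.44051092  0.33670056 -0.28691505]
[-0.12720068  0.59436076 -0.10112068]
```

```bash
python3 - <<'E'
from h import *
a=camera("top")["pixels"][130:300,230:510];b=camera("side")["pixels"][60:230,200:480];c=camera("wrist")["pixels"]
im=np.hstack([np.vstack([a,b]),cv2.resize(c,(453,340))])
cv2.imwrite("pics/p1.png",im[:,:,::-1])
E
```

```text
(no output)
```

View pics/p1.png

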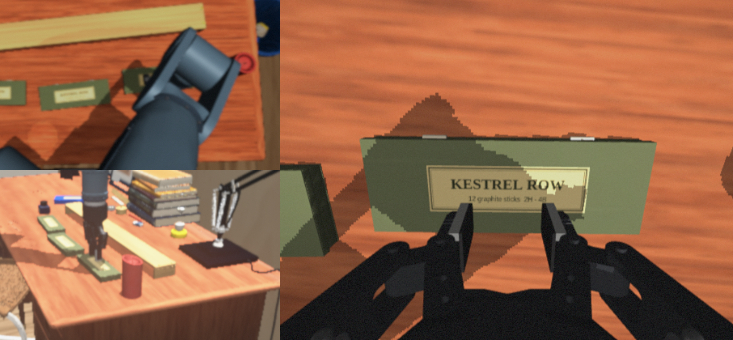

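```bash
cat >> h.py <<'E'
def wtins(lo=(28,40,15),hi=(80,255,255)):
    d=camera("wrist");return d,blobs(d,lo,hi,.021,2000)
E
python3 - <<'E'
from h import *
d,b=wtins();print(b,d["xyz"])
s=560/453
# edges: front & back edges of big tin
for p in [(362-280,138),(655-280,142),(640-280,234),(376-280,232)]: print(proj(d,np.array(p)*s,.021).round(3))
o=telemetry.get_obs();print(o["eef_pos"])
K=d["camera_matrix"];w,x,y,z=d["orientation"];M=R.from_quat([x,y,z,w]).as_matrix()
for off in [(0,-.021),(0,.021)]:
  for h in(0,.01,.019):
    p=o["eef_pos"]+np.array([0,off[1],h]);v=M.T@(p-d["xyz"])*[1,-1,-1];print(off,h,(K@v/v[2])[:2]/s+[280,0])
E
```

```text
[(448, -91, 41, 81, 79.8), (430, -234, 174, 386, 4.8)] [ 0.54515618 -0.22432417  0.18173692]
[[ 0.508 -0.133]]
[[ 0.521 -0.324]]
[[ 0.453 -0.33 ]]
[[ 0.439 -0.137]]
[ 0.47140053 -0.23093919  0.00915979]
(0, -0.021) 0 [535.14875281 196.23927592]
(0, -0.021) 0.01 [536.67915253 201.92712457]
(0, -0.021) 0.019 [538.20439412 207.59580259]
(0, 0.021) 0 [479.18990442 191.90114881]
(0, 0.021) 0.01 [477.70221051 197.38884201]
(0, 0.021) 0.019 [476.21861321 202.86142397]
```

The wrist view shows the right tin hasn't moved: its centre is still at about (0.480, -0.231). The half-open fingertips sit about 13 mm behind the TCP, so they passed over the lid. I'll back off and go lower.

Call:
send_rows(
  series=[
    [[0, 0, 0], [-35, -3, 2], 0],
    [[0, 0, 0], [-65, -5.5, 2], 0],
    [[0, 0, 0], [-65, -5.5, -5], 0],
    [[0, 0, 0], [-65, -5.5, -13], 0],
    [[0, 0, 0], [-65, -5.5, -13], 0],
  ],
)

```text
time_s: 4.18
eef_pos: [0.4068, -0.2361, -0.0045]
eef_rot: [-0.0, 0.999, 0.043, -0.0]
wrist_force: [-0.0, 0.5, 0.3]
opening: 0.502
grasp_force: 0.0
```

Call:
send_rows(
  series=[
    [[0, 0, 0], [8, 0.7, 0], 0],
    [[0, 0, 0], [16, 1.4, 0], 0],
    [[0, 0, 0], [24, 2, 0], 0],
    [[0, 0, 0], [32, 2.7, 0], 0],
    [[0, 0, 0], [38, 3.2, 0], 0],
    [[0, 0, 0], [44, 3.7, 0], 0],
  ],
)

```text
time_s: 4.92
eef_pos: [0.451, -0.2327, -0.0038]
eef_rot: [-0.0, 0.999, 0.043, -0.0]
wrist_force: [-0.3, 0.4, -0.1]
opening: 0.501
grasp_force: 0.0
```

Call:
send_rows(
  series=[
    [[0, 0, 0], [6, 0.5, 0], 0],
    [[0, 0, 0], [12, 1, 0], 0],
  ],
)

```text
time_s: 5.18
eef_pos: [0.4629, -0.2318, -0.0038]
eef_rot: [0.0, 0.999, 0.043, -0.0]
wrist_force: [-0.2, 0.1, 0.1]
opening: 0.5
grasp_force: 0.0
```

Call:
send_rows(
  series=[
    [[0, 0, 0], [6, 0.5, 0], 0],
    [[0, 0, 0], [12, 1, 0], 0],
  ],
)

```text
time_s: 5.42
eef_pos: [0.475, -0.2308, -0.0038]
eef_rot: [0.0, 0.999, 0.043, 0.0]
wrist_force: [-0.6, 0.1, -0.6]
opening: 0.501
grasp_force: 0.0
```

```bash
python3 - <<'E'
from h import *
d,b=wtins();print(d["xyz"],telemetry.get_obs()["eef_pos"],telemetry.get_obs()["wrist_force"])
cv2.imwrite("pics/w2.png",d["pixels"][:,:,::-1])
E
```

```text
[ 0.54871124 -0.22410579  0.16877854] [ 0.47568323 -0.23089509 -0.00364101] [-0.29182289 -0.43173987  1.03172525]
```

View pics/w2.png

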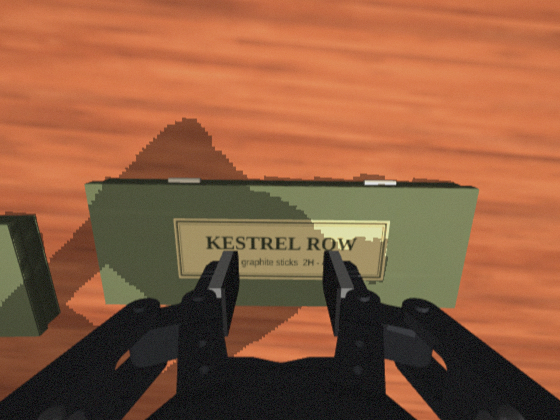

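```bash
python3 - <<'E'
from h import *
d=camera("wrist")
for p in [(86,184),(478,186),(460,306),(104,306)]: print(proj(d,p,.021).round(3))
K=d["camera_matrix"];w,x,y,z=d["orientation"];M=R.from_quat([x,y,z,w]).as_matrix()
o=telemetry.get_obs();Rt=R.from_quat(np.roll(o["eef_rot"],-1)).as_matrix()
for h in(0,.01,.02,.03,.04):
  for s in(-.021,.021):
    p=o["eef_pos"]+Rt@[0,s,-h];v=M.T@(p-d["xyz"])*[1,-1,-1];print(h,s,(K@v/v[2])[:2].round())
E
```

```text
[[ 0.508 -0.132]]
[[ 0.523 -0.324]]
[[ 0.455 -0.333]]
[[ 0.438 -0.135]]
0 -0.021 [246. 241.]
0 0.021 [316. 240.]
0.01 -0.021 [244. 247.]
0.01 0.021 [317. 247.]
0.02 -0.021 [242. 255.]
0.02 0.021 [320. 255.]
0.03 -0.021 [240. 264.]
0.03 0.021 [322. 264.]
0.04 -0.021 [237. 274.]
0.04 0.021 [325. 273.]
```

Call:
send_rows(
  series=[
    [[0, 0, 0], [-35, -3, 15], 0.5],
    [[0, 0, 0], [-65, -5.5, 30], 1],
    [[0, 0, 0], [-70, -6, 30], 1],
    [[0, 0, 0], [-70, -6, 30], 1],
    [[0, 0, 0], [-70, -6, 30], 1],
    [[0, 0, 0], [-70, -6, 30], 1],
  ],
)

```text
time_s: 6.28
eef_pos: [0.405, -0.2366, 0.0258]
eef_rot: [-0.0, 0.999, 0.043, -0.0]
wrist_force: [-0.8, 1.1, -0.6]
opening: -0.007
grasp_force: 0.0
```

```bash
python3 - <<'E'
from h import *
d=camera("wrist")
cv2.imwrite("pics/w3.png",d["pixels"][:,:,::-1])
K=d["camera_matrix"];w,x,y,z=d["orientation"];M=R.from_quat([x,y,z,w]).as_matrix()
o=telemetry.get_obs();Rt=R.from_quat(np.roll(o["eef_rot"],-1)).as_matrix()
for h in(0,.01,.02,.03,.04):
  for s in(-.011,0,.011):
    p=o["eef_pos"]+Rt@[s,0,-h];v=M.T@(p-d["xyz"])*[1,-1,-1];print(h,s,(K@v/v[2])[:2].round())
print(o["opening"],o["eef_pos"],o["wrist_force"])
E
```

```text
0 -0.011 [281. 257.]
0 0 [281. 240.]
0 0.011 [281. 223.]
0.01 -0.011 [281. 264.]
0.01 0 [281. 247.]
0.01 0.011 [281. 229.]
0.02 -0.011 [281. 273.]
0.02 0 [281. 255.]
0.02 0.011 [281. 236.]
0.03 -0.011 [281. 282.]
0.03 0 [281. 263.]
0.03 0.011 [281. 244.]
0.04 -0.011 [281. 293.]
0.04 0 [281. 273.]
0.04 0.011 [281. 252.]
-0.0001305760953334549 [ 0.40492801 -0.2365454   0.02585747] [ 0.1608563  -0.081196    0.36880343]
```

View pics/w3.png

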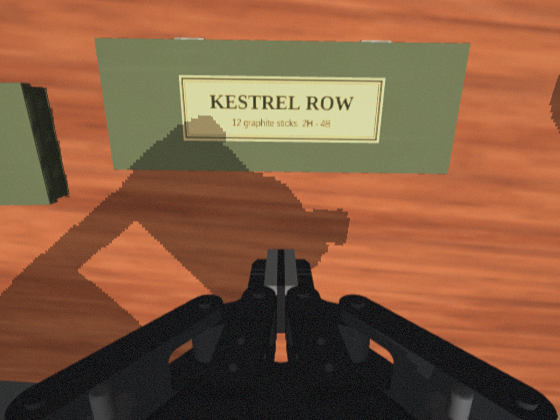

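Call:
send_rows(
  series=[
    [[0, 0, 0], [0, 0, -10], 1],
    [[0, 0, 0], [0, 0, -17], 1],
    [[0, 0, 0], [0, 0, -20], 1],
  ],
)

```text
time_s: 6.7
eef_pos: [0.4041, -0.2363, 0.0052]
eef_rot: [-0.001, 0.999, 0.043, -0.001]
wrist_force: [0.0, 0.9, 0.5]
opening: -0.001
grasp_force: 0.0
```

Call:
send_rows(
  series=[
    [[0, 0, 0], [0, 0, -4], 1],
    [[0, 0, 0], [0, 0, -8], 1],
  ],
)

```text
time_s: 6.95
eef_pos: [0.4047, -0.2369, -0.002]
eef_rot: [0.0, 0.999, 0.043, 0.0]
wrist_force: [0.6, -0.3, -1.1]
opening: -0.0
grasp_force: 0.0
```

```bash
python3 - <<'E'
from h import *
c=camera("side");a=cv2.resize(c["pixels"][120:220,190:330],None,fx=5,fy=5,interpolation=3)
cv2.imwrite("pics/s4.png",a[:,:,::-1])
o=telemetry.get_obs();print(o["eef_pos"],o["wrist_force"])
d=c;K=d["camera_matrix"];w,x,y,z=d["orientation"];M=R.from_quat([x,y,z,w]).as_matrix()
for p in [o["eef_pos"],o["eef_pos"]*[1,1,0],o["eef_pos"]+[0,0,.02],np.array([.444,-.231,0])]:
    v=M.T@(p-d["xyz"])*[1,-1,-1];print(((K@v/v[2])[:2]-[190,120])*5)
E
```

```text
[ 0.40439489 -0.2366306  -0.00240759] [ 0.13549326  0.20535873 -0.77314288]
[427.42449039 221.35765428]
[427.32336725 217.8019381 ]
[426.57952366 191.64672859]
[484.80588853 205.67162506]
```

View pics/s4.png

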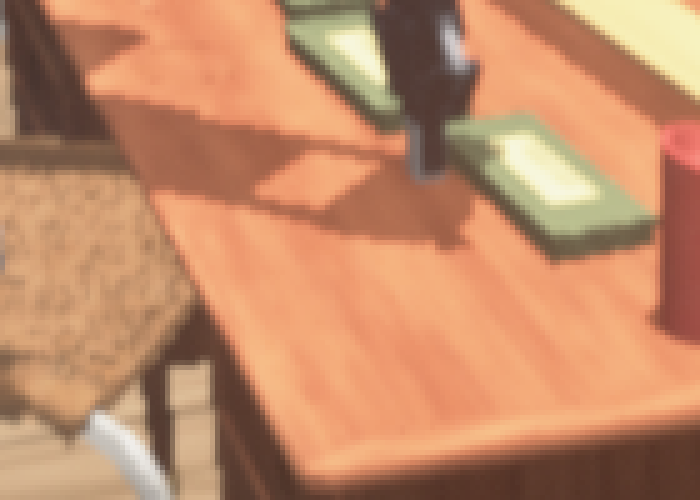

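The side view puts the fingertips at pixel (427,180), where the reported TCP should appear at (427,221). So the real tips are about 27 mm above the reported TCP, and I'll lower by that much, checking the force as I go.

Call:
send_rows(
  series=[
    [[0, 0, 0], [0, 0, -6], 1],
    [[0, 0, 0], [0, 0, -12], 1],
    [[0, 0, 0], [0, 0, -15], 1],
    [[0, 0, 0], [0, 0, -15], 1],
  ],
)

```text
time_s: 7.5
eef_pos: [0.4044, -0.2366, -0.0171]
eef_rot: [-0.0, 0.999, 0.043, -0.0]
wrist_force: [-0.1, -0.1, 0.1]
opening: 0.004
grasp_force: 0.0
```

Call:
send_rows(
  series=[
    [[0, 0, 0], [8, 0.7, 0], 1],
    [[0, 0, 0], [16, 1.4, 0], 1],
    [[0, 0, 0], [24, 2, 0], 1],
    [[0, 0, 0], [32, 2.7, 0], 1],
    [[0, 0, 0], [38, 3.2, 0], 1],
    [[0, 0, 0], [44, 3.7, 0], 1],
  ],
)

```text
time_s: 8.25
eef_pos: [0.4475, -0.2327, -0.017]
eef_rot: [-0.001, 0.999, 0.043, -0.002]
wrist_force: [-8.0, -0.3, 5.8]
opening: -0.002
grasp_force: 3.9
```

Call:
send_rows(
  series=[
    [[0, 0, 0], [6, 0.5, 0], 1],
    [[0, 0, 0], [12, 1, 0], 1],
  ],
)

```text
time_s: 8.5
eef_pos: [0.4594, -0.2317, -0.017]
eef_rot: [-0.001, 0.999, 0.043, -0.002]
wrist_force: [-7.6, -0.5, 6.7]
opening: -0.003
grasp_force: 3.9
```

Call:
send_rows(
  series=[
    [[0, 0, 0], [6, 0.5, 0], 1],
    [[0, 0, 0], [12, 1, 0], 1],
  ],
)

```text
time_s: 8.75
eef_pos: [0.4714, -0.2307, -0.017]
eef_rot: [-0.001, 0.999, 0.043, -0.002]
wrist_force: [-7.0, -0.7, 5.9]
opening: -0.0
grasp_force: 3.9
```

```bash
python3 - <<'E'
from h import *
d,b=wtins((28,40,40));print(b,telemetry.get_obs()["eef_pos"],telemetry.get_obs()["wrist_force"])
d=camera("side")
for s in spotter.landmark_of("tin_a","side"):print(s["xyz"])
E
```

```text
[(450, -103, 21, 77, 79.7), (516, -227, 68, 194, 4.3)] [ 0.47236579 -0.23083099 -0.01689286] [-2.75200812 -0.24578798  0.60522737]
[0.449, 0.236, 0.0005]
[0.5153, -0.2265, 0.0059]
[0.6454, 0.5524, -0.0001]
[0.4443, 0.0051, -0.0007]
```

Call:
send_rows(
  series=[
    [[0, 0, 0], [-5, -0.4, 0], 1],
    [[0, 0, 0], [-5, -0.4, 4], 1],
    [[0, 0, 0], [0, 0, 4], 1],
    [[0, 0, 0], [6, 0.5, 4], 1],
    [[0, 0, 0], [12, 1, 4], 1],
  ],
)

```text
time_s: 9.52
eef_pos: [0.4836, -0.2302, -0.0125]
eef_rot: [-0.0, 0.999, 0.043, -0.002]
wrist_force: [-9.6, -1.5, 7.8]
opening: -0.003
grasp_force: 5.3
```

Call:
send_rows(
  series=[
    [[0, 0, 0], [6, 0.5, 0], 1],
    [[0, 0, 0], [12, 1, 0], 1],
  ],
)

```text
time_s: 9.78
eef_pos: [0.4955, -0.2292, -0.0126]
eef_rot: [-0.0, 0.999, 0.043, -0.002]
wrist_force: [-8.2, -0.8, 9.1]
opening: 0.003
grasp_force: 5.4
```

```bash
python3 - <<'E'
from h import *
d,b=wtins((28,40,40));print(b,telemetry.get_obs()["eef_pos"],telemetry.get_obs()["wrist_force"])
E
```

```text
[(451, -98, 30, 82, 79.7), (539, -224, 68, 194, 4.6)] [ 0.49648771 -0.22918815 -0.0124702 ] [-5.94353393 -0.56333371  2.33724055]
```

Call:
send_rows(
  series=[
    [[0, 0, 0], [-5, -0.4, 0], 1],
    [[0, 0, 0], [-5, -0.4, -3], 1],
    [[0, 0, 0], [4, 0.3, -3], 1],
    [[0, 0, 0], [14, 1.2, -3], 1],
    [[0, 0, 0], [24, 2, -3], 1],
    [[0, 0, 0], [34, 2.9, -3], 1],
    [[0, 0, 0], [44, 3.8, -3], 1],
    [[0, 0, 0], [54, 4.6, -3], 1],
    [[0, 0, 0], [62, 5.3, -3], 1],
    [[0, 0, 0], [70, 6, -3], 1],
  ],
)

```text
time_s: 11.08
eef_pos: [0.567, -0.223, -0.0158]
eef_rot: [-0.0, 0.999, 0.043, -0.0]
wrist_force: [-3.7, -0.2, -1.8]
opening: -0.002
grasp_force: 1.8
```

```bash
python3 - <<'E'
from h import *
d,b=wtins((28,40,40));print(b,telemetry.get_obs()["eef_pos"],telemetry.get_obs()["wrist_force"])
cv2.imwrite("pics/w5.png",d["pixels"][:,:,::-1])
E
```

```text
[(586, -221, 18, 193, 4.8)] [ 0.56825097 -0.22311168 -0.0154841 ] [-1.84049133  0.36149443 -0.77613549]
```

View pics/w5.png

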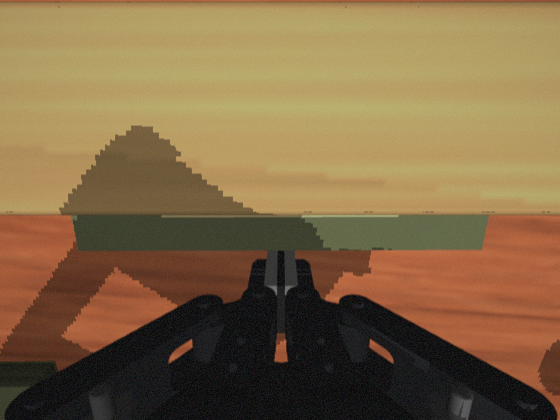

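The tin is about two-thirds under the roof and parallel to it, its front edge at row 250 and the roof edge at row 213. I'll continue slowly to the rail.

Call:
send_rows(
  series=[
    [[0, 0, 0], [6, 0.5, 0], 1],
    [[0, 0, 0], [11, 0.9, 0], 1],
    [[0, 0, 0], [14, 1.2, 0], 1],
  ],
)

```text
time_s: 11.5
eef_pos: [0.5807, -0.222, -0.0155]
eef_rot: [0.0, 0.999, 0.043, -0.0]
wrist_force: [-5.7, 0.4, 2.3]
opening: 0.001
grasp_force: 3.0
```

Call:
send_rows(
  series=[
    [[0, 0, 0], [2, 0.2, 0], 1],
    [[0, 0, 0], [4, 0.3, 0], 1],
  ],
)

```text
time_s: 11.75
eef_pos: [0.5844, -0.2217, -0.0155]
eef_rot: [0.0, 0.999, 0.043, -0.0]
wrist_force: [-6.9, -0.4, 2.5]
opening: -0.004
grasp_force: 2.9
```

```bash
python3 - <<'E'
from h import *
d,b=wtins((28,40,40));print(b,telemetry.get_obs()["eef_pos"],telemetry.get_obs()["wrist_force"])
E
```

```text
[] [ 0.58479334 -0.22177111 -0.01543604] [-4.11003989  0.01348277  0.97551531]
```

Call:
send_rows(
  series=[
    [[0, 0, 0], [1.5, 0.1, 0], 1],
    [[0, 0, 0], [3, 0.3, 0], 1],
  ],
)

```text
time_s: 12.05
eef_pos: [0.5865, -0.2213, -0.0156]
eef_rot: [-0.0, 0.999, 0.043, -0.001]
wrist_force: [-11.7, -1.1, 7.6]
opening: 0.0
grasp_force: 6.2
```

```bash
python3 - <<'E'
from h import *
d=camera("wrist");o=telemetry.get_obs();print(o["eef_pos"],o["wrist_force"])
p=d["pixels"];print([proj(d,(c,r),z).round(3).tolist() for c,r,z in[(430,220,.021)]])
for c in(110,430): 
    print([tuple(int(v) for v in p[r,c]) for r in range(196,244,2)])
    print(proj(d,(c,214),.043),proj(d,(c,230),.021))
E
```

```text
[ 0.58643052 -0.22134637 -0.01557833] [-9.21469503 -0.47869068  5.65506438]
[[[0.618, -0.288]]]
[(109, 88, 59), (108, 90, 57), (106, 85, 50), (108, 87, 55), (106, 88, 57), (98, 78, 46), (99, 83, 53), (100, 79, 51), (103, 86, 58), (101, 83, 51), (100, 79, 52), (102, 83, 54), (100, 79, 52), (101, 80, 54), (101, 80, 52), (105, 87, 59), (99, 79, 48), (101, 82, 50), (102, 83, 57), (101, 86, 54), (100, 81, 51), (106, 86, 54), (104, 84, 52), (103, 83, 53)]
[[ 0.61699748 -0.15191822]] [[ 0.60051808 -0.13915282]]
[(169, 145, 92), (169, 145, 91), (173, 147, 93), (171, 144, 93), (169, 140, 89), (170, 140, 89), (173, 143, 90), (174, 148, 96), (170, 145, 92), (168, 148, 92), (171, 153, 97), (169, 155, 97), (170, 154, 98), (175, 156, 100), (174, 153, 96), (172, 148, 93), (174, 146, 94), (176, 145, 93), (173, 142, 89), (175, 147, 95), (173, 148, 94), (175, 149, 96), (171, 143, 92), (173, 146, 94)]
[[ 0.62746571 -0.27589873]] [[ 0.61321235 -0.28954224]]
```

Call:
send_rows(
  series=[
    [[0, 0, 0], [-40, -3, 0], 1],
    [[0, 0, 0], [-80, -4, 30], 1],
    [[0, 0, 0], [-120, 30, 75], 1],
    [[0, 0, 0], [-150, 80, 75], 1],
    [[0, 0, 0], [-180, 130, 75], 1],
    [[0, 0, 0], [-205, 180, 75], 1],
    [[0, 0, 0], [-205, 219, 75], 1],
    [[0, 0, 0], [-205, 219, 75], 1],
    [[0, 0, 0], [-205, 219, 20], 1],
    [[0, 0, 0], [-205, 219, 0], 1],
  ],
)

```text
time_s: 13.35
eef_pos: [0.3828, -0.0027, -0.0172]
eef_rot: [-0.0, 0.999, 0.043, 0.0]
wrist_force: [-0.9, 0.5, 0.1]
opening: -0.0
grasp_force: 0.0
```

```bash
python3 - <<'E'
from h import *
d,b=wtins((28,40,40));print(b,telemetry.get_obs()["eef_pos"],telemetry.get_obs()["wrist_force"])
E
```

```text
[(438, 4, 68, 194, 5.6)] [ 0.38151045 -0.00248864 -0.0185623 ] [-1.8592918  -0.24513556 -0.19047977]
```

Call:
send_rows(
  series=[
    [[0, 0, 0], [6, 2.5, 2], 1],
    [[0, 0, 0], [12, 3, 2], 1],
    [[0, 0, 0], [18, 3.5, 2], 1],
    [[0, 0, 0], [24, 4, 2], 1],
    [[0, 0, 0], [30, 4.5, 2], 1],
  ],
)

```text
time_s: 14.02
eef_pos: [0.4124, 0.0022, -0.0131]
eef_rot: [0.0, 0.999, 0.043, -0.001]
wrist_force: [-8.4, -1.2, 12.2]
opening: -0.002
grasp_force: 6.9
```

Call:
send_rows(
  series=[
    [[0, 0, 0], [6, 0.5, 0], 1],
    [[0, 0, 0], [12, 1, 0], 1],
  ],
)

```text
time_s: 14.28
eef_pos: [0.4244, 0.0032, -0.0131]
eef_rot: [0.0, 0.999, 0.043, -0.001]
wrist_force: [-7.8, -0.9, 12.5]
opening: 0.003
grasp_force: 6.4
```

```bash
python3 - <<'E'
from h import *
d,b=wtins((28,40,40));print(b,telemetry.get_obs()["eef_pos"],telemetry.get_obs()["wrist_force"])
E
```

```text
[(447, 129, 16, 70, 79.8), (468, 7, 68, 194, 5.1)] [ 0.42567603  0.00308426 -0.01289738] [-1.58692141  0.20639098  2.52958209]
```

Call:
send_rows(
  series=[
    [[0, 0, 0], [-8, -0.7, 0], 1],
    [[0, 0, 0], [-8, -0.7, -6], 1],
    [[0, 0, 0], [-8, -0.7, -6], 1],
    [[0, 0, 0], [-2, -0.2, -6], 1],
    [[0, 0, 0], [4, 0.3, -6], 1],
    [[0, 0, 0], [10, 0.8, -6], 1],
  ],
)

```text
time_s: 15.08
eef_pos: [0.435, 0.004, -0.0198]
eef_rot: [-0.0, 0.999, 0.043, -0.0]
wrist_force: [-1.8, -0.9, 0.9]
opening: 0.001
grasp_force: 0.7
```

Call:
send_rows(
  series=[
    [[0, 0, 0], [6, 0.5, 0], 1],
    [[0, 0, 0], [12, 1, 0], 1],
  ],
)

```text
time_s: 15.32
eef_pos: [0.447, 0.0051, -0.0198]
eef_rot: [-0.0, 0.999, 0.043, -0.0]
wrist_force: [-2.2, -0.2, 1.4]
opening: -0.001
grasp_force: 0.7
```

Call:
send_rows(
  series=[
    [[0, 0, 0], [-6, -0.5, 0], 1],
    [[0, 0, 0], [-10, -0.8, 0], 1],
    [[0, 0, 0], [-10, -0.8, 0], 1],
  ],
)

```text
time_s: 15.7
eef_pos: [0.4359, 0.0043, -0.0199]
eef_rot: [-0.0, 0.999, 0.043, -0.0]
wrist_force: [0.0, 0.4, 0.7]
opening: 0.001
grasp_force: 0.0
```

```bash
python3 - <<'E'
from h import *
d,b=wtins((28,40,40));print(b,telemetry.get_obs()["eef_pos"],telemetry.get_obs()["wrist_force"])
E
```

```text
[(448, 127, 14, 71, 79.8), (492, 9, 68, 194, 4.8)] [ 0.43629013  0.00422446 -0.0198026 ] [-0.27590281 -0.77351107 -0.35958313]
```

Call:
send_rows(
  series=[
    [[0, 0, 0], [-20, 0, 20], 1],
    [[0, 0, 0], [-40, 10, 70], 1],
    [[0, 0, 0], [-47, 70, 75], 1],
    [[0, 0, 0], [-47, 125, 75], 1],
    [[0, 0, 0], [-47, 180, 75], 1],
    [[0, 0, 0], [-47, 229, 75], 1],
    [[0, 0, 0], [-47, 229, 75], 1],
    [[0, 0, 0], [-47, 229, 30], 1],
    [[0, 0, 0], [-47, 229, 0], 1],
    [[0, 0, 0], [-47, 229, 0], 1],
  ],
)

```text
time_s: 17.0
eef_pos: [0.3873, 0.2317, -0.0217]
eef_rot: [0.001, 0.999, 0.042, -0.003]
wrist_force: [-0.4, -0.2, 0.0]
opening: 0.001
grasp_force: 0.0
```

```bash
python3 - <<'E'
from h import *
d,b=wtins((28,40,40));print(b,telemetry.get_obs()["eef_pos"],telemetry.get_obs()["wrist_force"])
E
```

```text
[(447, 236, 68, 194, -0.2)] [ 0.3888324   0.23225498 -0.02023639] [0.14402624 0.69255361 1.01893268]
```

Call:
send_rows(
  series=[
    [[0, 0, 0], [6, 0.5, 0], 1],
    [[0, 0, 0], [12, 1, 0], 1],
    [[0, 0, 0], [18, 1.5, 0], 1],
    [[0, 0, 0], [24, 2, 0], 1],
    [[0, 0, 0], [30, 2.5, 0], 1],
  ],
)

```text
time_s: 17.68
eef_pos: [0.4186, 0.2356, -0.0195]
eef_rot: [0.0, 0.999, 0.043, -0.001]
wrist_force: [-6.1, -0.5, 4.6]
opening: 0.001
grasp_force: 2.9
```

Call:
send_rows(
  series=[
    [[0, 0, 0], [6, 0.5, 0], 1],
    [[0, 0, 0], [12, 1, 0], 1],
  ],
)

```text
time_s: 17.92
eef_pos: [0.4306, 0.2366, -0.0195]
eef_rot: [0.0, 0.999, 0.043, -0.001]
wrist_force: [-5.6, -0.2, 2.9]
opening: -0.0
grasp_force: 3.0
```

```bash
python3 - <<'E'
from h import *
d,b=wtins((28,40,40));print(b,telemetry.get_obs()["eef_pos"],telemetry.get_obs()["wrist_force"])
E
```

```text
[(476, 239, 68, 194, 0.9)] [ 0.43185781  0.23674187 -0.01934971] [-1.48777728 -0.52584751 -1.63877179]
```

Call:
send_rows(
  series=[
    [[0, 0, 0], [-6, -4, 0], 1],
    [[0, 0, 0], [-6, -5, 0], 1],
    [[0, 0, 0], [4, -4, 0], 1],
    [[0, 0, 0], [14, -3, 0], 1],
    [[0, 0, 0], [24, -2.5, 0], 1],
    [[0, 0, 0], [34, -1.5, 0], 1],
    [[0, 0, 0], [44, -0.5, 0], 1],
    [[0, 0, 0], [54, 0.5, 0], 1],
    [[0, 0, 0], [60, 1, 0], 1],
  ],
)

```text
time_s: 19.1
eef_pos: [0.4918, 0.2377, -0.0201]
eef_rot: [0.0, 0.999, 0.043, -0.001]
wrist_force: [-6.3, 0.0, 3.8]
opening: 0.0
grasp_force: 2.9
```

```bash
python3 - <<'E'
from h import *
d,b=wtins((28,40,40));print(b,telemetry.get_obs()["eef_pos"],telemetry.get_obs()["wrist_force"])
E
```

```text
[(485, 111, 23, 79, -70.2), (531, 247, 59, 194, 4.8)] [ 0.49269206  0.23774944 -0.01991996] [-1.34984131  0.02748476 -1.06773319]
```

Call:
send_rows(
  series=[
    [[0, 0, 0], [-6, 0, 0], 1],
    [[0, 0, 0], [-6, 4, 0], 1],
    [[0, 0, 0], [4, 5, 0], 1],
    [[0, 0, 0], [14, 6, 0], 1],
    [[0, 0, 0], [24, 7, 0], 1],
    [[0, 0, 0], [34, 8, 0], 1],
    [[0, 0, 0], [44, 8.5, 0], 1],
    [[0, 0, 0], [49, 9, 0], 1],
  ],
)

```text
time_s: 20.15
eef_pos: [0.5407, 0.2467, -0.0199]
eef_rot: [0.0, 0.999, 0.043, -0.001]
wrist_force: [-7.0, 0.4, 4.5]
opening: -0.003
grasp_force: 3.2
```

Call:
send_rows(
  series=[
    [[0, 0, 0], [2, 0.2, 0], 1],
    [[0, 0, 0], [4, 0.3, 0], 1],
  ],
)

```text
time_s: 20.4
eef_pos: [0.5438, 0.247, -0.0199]
eef_rot: [0.0, 0.999, 0.043, -0.001]
wrist_force: [-6.9, -0.4, 4.5]
opening: 0.0
grasp_force: 3.0
```

Call:
send_rows(
  series=[
    [[0, 0, 0], [1.5, 0.1, 0], 1],
    [[0, 0, 0], [3, 0.2, 0], 1],
  ],
)

```text
time_s: 20.65
eef_pos: [0.5459, 0.2472, -0.02]
eef_rot: [0.0, 0.999, 0.043, -0.002]
wrist_force: [-11.0, 0.2, 8.8]
opening: 0.003
grasp_force: 5.7
```

Call:
send_rows(
  series=[
    [[0, 0, 0], [2, 0.2, 0], 1],
    [[0, 0, 0], [2, 0.2, 0], 1],
  ],
)

```text
time_s: 20.9
eef_pos: [0.5461, 0.2474, -0.0203]
eef_rot: [0.0, 0.999, 0.043, -0.004]
wrist_force: [-12.8, -0.7, 10.6]
opening: -0.0
grasp_force: 6.9
```

Call:
send_rows(
  series=[
    [[0, 0, 0], [-40, -3, 0], 1],
    [[0, 0, 0], [-90, -6, 30], 1],
    [[0, 0, 0], [-115, -50, 75], 1],
    [[0, 0, 0], [-115, -110, 75], 1],
    [[0, 0, 0], [-115, -170, 75], 1],
    [[0, 0, 0], [-115, -220, 75], 1],
    [[0, 0, 0], [-115, -242, 75], 1],
    [[0, 0, 0], [-115, -242, 75], 1],
    [[0, 0, 0], [-115, -242, 25], 1],
    [[0, 0, 0], [-115, -242, -2], 1],
  ],
)

```text
time_s: 22.15
eef_pos: [0.4344, 0.0063, -0.0232]
eef_rot: [-0.0, 0.999, 0.043, -0.0]
wrist_force: [0.8, 0.5, -0.1]
opening: 0.002
grasp_force: 0.0
```

Call:
send_rows(
  series=[
    [[0, 0, 0], [0, 0, 0], 1],
    [[0, 0, 0], [6, 0.5, 0], 1],
    [[0, 0, 0], [12, 1, 0], 1],
    [[0, 0, 0], [18, 1.5, 0], 1],
    [[0, 0, 0], [24, 2, 0], 1],
  ],
)

```text
time_s: 22.78
eef_pos: [0.4593, 0.0074, -0.0213]
eef_rot: [0.0, 0.999, 0.043, 0.0]
wrist_force: [-1.6, 0.3, 0.7]
opening: -0.003
grasp_force: 0.7
```

Call:
send_rows(
  series=[
    [[0, 0, 0], [4, 0.3, 0], 1],
    [[0, 0, 0], [8, 0.7, 0], 1],
  ],
)

```text
time_s: 23.02
eef_pos: [0.4667, 0.0081, -0.0219]
eef_rot: [-0.0, 0.999, 0.043, -0.0]
wrist_force: [-0.4, 0.3, 0.5]
opening: 0.0
grasp_force: 0.7
```

```bash
python3 - <<'E'
from h import *
d,b=wtins((28,40,40));print(b,telemetry.get_obs()["eef_pos"],telemetry.get_obs()["wrist_force"])
E
```

```text
[(511, 10, 69, 194, 4.8)] [ 0.46737098  0.00804411 -0.02173275] [-0.90703844  0.28567549  0.77290345]
```

The middle tin is empty: it takes about 1 N to push, against 4–6 N for the other two. I'll retreat and check.

Call:
send_rows(
  series=[
    [[0, 0, 0], [-30, -2, 0], 1],
    [[0, 0, 0], [-50, -4, 50], 1],
    [[0, 0, 0], [-90, -40, 110], 1],
    [[0, 0, 0], [-120, -90, 170], 1],
    [[0, 0, 0], [-140, -140, 220], 1],
    [[0, 0, 0], [-160, -200, 220], 1],
    [[0, 0, 0], [-180, -250, 220], 1],
    [[0, 0, 0], [-200, -300, 220], 1],
    [[0, 0, 0], [-220, -350, 220], 1],
    [[0, 0, 0], [-220, -350, 220], 1],
  ],
)

```text
time_s: 24.32
eef_pos: [0.245, -0.3449, 0.1984]
eef_rot: [0.001, 0.999, 0.04, -0.0]
wrist_force: [0.2, 0.7, 0.6]
opening: 0.003
grasp_force: 0.0
```

```bash
python3 - <<'E'
from h import *
d=report();p=cv2.resize(d["pixels"][125:255,130:500],None,fx=2.1,fy=2.1,interpolation=3)
cv2.imwrite("pics/t9.png",p[:,:,::-1])
for c in("top","side"):
    camera(c)
    for n in("tin_a","ink_bottle","pillar_candle"):
        print(c,n,[np.round(r["xyz"],3).tolist() for r in spotter.landmark_of(n,c)])
E
```

```text
tins [(511, 10, 62, 187, 4.4)]
24.38 [ 0.245 -0.345  0.198] [-0.95 -0.88  0.15] [ 0.081 -0.997  0.001]
top tin_a [[0.646, 0.549, 0.001], [0.511, 0.01, -0.002], [0.636, -0.215, -0.002], [0.592, 0.25, -0.005]]
top ink_bottle [[0.467, 0.436, 0.001]]
top pillar_candle [[0.51, -0.432, -0.001]]
side tin_a [[0.514, 0.013, -0.001], [0.632, -0.217, 0.007], [0.646, 0.554, -0.001], [0.594, 0.25, -0.002], [0.508, -0.433, 0.001]]
side ink_bottle [[0.473, 0.435, -0.002]]
side pillar_candle [[0.512, -0.435, 0.002]]
```

View pics/t9.png

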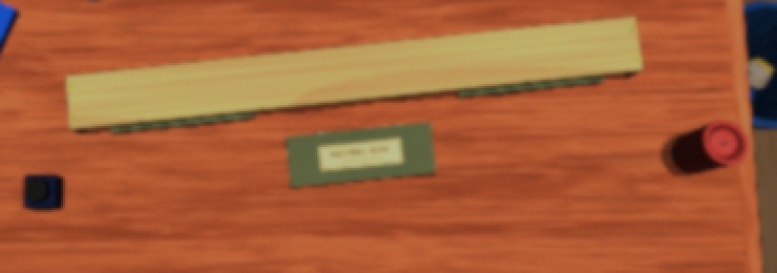

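The final view shows both full tins as thin, parallel slivers under the shelf's front edge, at crop pixels (183,125) and (530,87). The spotter puts them about 33 mm in, which is home. The empty tin lies clear in front at (360,155), and the bottle and candle haven't moved.

```bash
python3 -c "
from bench import ctrl
print(ctrl.hand_in())"
```

```text
the job is handed in; nothing more can be done
None
```

I handed the job in with the left and right tins, which felt full, home against the back rail and the middle tin, which felt empty, lying flat and clear in front of the shelf; the bottle and candle hadn't moved, and hand-in gave no verdict.

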